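# Plug in the hen-door light sensor, lock it and test it with the torch

### The arm

A 6-joint arm with a two-finger parallel gripper is mounted at the origin on the work surface. World frame = base frame: x ahead of the robot, y to its left, z up, the work surface at z = 0. Lengths are in mm, angles in rad, forces in N, time in s.
With the tool pointing down it reaches from about 300 to 825 mm from the base axis. Payload 5.4 kg.
Tool frame: the origin (TCP) lies on the centre line of the jaws, within the pads' length; the fingertips stand 8 mm ahead of it and the grasp point (between the pads) lies 11 mm behind it (bot.tip_extent is the z of the fingertips in the tool frame, in mm); z points along the fingers, x is the direction in which the jaws open and shut, and the axes are right-handed (so a half turn about z gives the same grasp; the last joint's range is limited). The gripper opens to 92 mm and grips with 3 to 60 N. Pads are 20 mm wide; open, the fingers measure 128 mm over their backs; the gripper's body (75 mm by 189 mm) begins 69 mm behind the grasp point.
Start: joints at [1.104, 0.158, 1.597, -0, 1.386, -0.21], TCP at [146.053, 556.125, 222.601] pointing down, gripper open.
Joint ranges: [-2.91, 2.91], [-0.94, 2.29], [0.18, 2.7], [-1.29, 4.43], [0.17, 2.64], [-3, 3]. Speed limits (rad/s): [2.57, 2.57, 3.14, 3.14, 3.14, 3.14].

### API

Orientations are given as a rotation vector (axis times angle).
In Python, from rig import bot gives the robot as it stands. Calls block until the motion is done:
- bot.move_pose(position, orientation): joint-space move of the TCP to a pose.
- bot.move_l(position, v=150, ori=None, threshold=None): straight line of the TCP; ori=None keeps the orientation; v is the mean speed in mm/s. With threshold (N) it stops when the force on the tool has changed by that much, and returns True; else False.
- bot.movej(angles): joint-space move.
- bot.set_gripper(opening, newtons=None): opening from 0.0 (shut) to 1.0 (fully open); newtons is the grip in N (None keeps the last); returns when the fingers have stopped.
- bot.dwell(seconds).
- bot.solve_ik(position, orientation): joint angles nearest the present ones, or None.
- bot.capture(name): name is "scene" or "side" or "wrist"; returns the picture (400x640x3 uint8, blue, green, red); there is no depth.
- bot.camera_params(name): a dict with "vertical_fov" (degrees; the focal length in pixels is half the picture's height over the tangent of half this angle, whatever the lens; pixels are square), "cx", "cy" (the principal point, pixels), "world_from_camera" (4x4, takes a point from camera to world coordinates). Camera axes: x right, y up, looking along -z (the intrinsics and any distortion apply to the point x, -y, -z); pixel columns grow to the right and rows downward; lengths in mm; the calibration is good to about 2 mm. The wrist camera is an equidistant fisheye: a pixel r from the principal point sees the ray r / f radians off the axis. A picture is of the moment at which its call begins: read the wrist's pose just before it. camera_params takes no time and is no camera call; for the wrist camera it gives the pose at the moment of the call.
A pose or a line that the arm cannot do raises bot.Unreachable and nothing moves.
- bot.sign_off(): hands the job in, once; it reports no verdict.
Readings, each from a call of its own:
- bot.read_clock(): time.
- bot.read_joint_positions(): joint angles.
- bot.read_joint_vel(): joint speeds.
- bot.read_joint_efforts(): joint torques, N m.
- bot.read_position(): TCP position.
- bot.read_eef_rot(): TCP orientation.
- bot.read_force(): force on the tool from outside, world axes, zero at the start.
- bot.read_ft_torque(): the same for the moment, N m.
- bot.read_finger_gap(): opening from 0.0 (shut) to 1.0 (fully open).
Only numpy, scipy, OpenCV 4.12 (cv2) and the standard library are available. Lean on these libraries where they do the work, as an engineer would, in place of code of your own. Each camera call takes 0.05 s, during which the arm holds its last target. There are 200 camera calls.

### The job

Plug the white light-sensor module into the pocket of the hen-door opener, fully home with its eye on the side away from the orange lever, and swing that lever shut over it. Then draw the yellow torch (it lights by itself when lifted) out of its cradle, turn it and hold it still in the air with its beam straight into the sensor's slanting eye, its lens about 10 cm from the eye. Finish while still holding the torch like that, touching nothing with it, and leave the pin jar and the grease tub where they are.

Things in the scene. Friction and masses are not known exactly. Their poses are not given: they have to be found in the camera images.
- opener: Grey housing of the hen-door opener, 40 mm high, fixed. Origin on the bench below the pocket's centre, -x its front (green terminals; faces to the robot's right, +-23 degrees), z up. Housing x -58 to +82, y +-62 mm; behind it, to x = 121, a gearmotor 40 mm high. Pocket in the top face: 36 mm (x) by 40 mm (y), 20 mm deep, mouth chamfered. Only the lever and its lugs (54 mm high) rise above the top.
- pocket (a point): Centre of the pocket's floor, 20 mm above the bench and 20 mm below the mouth. The seated module's origin is here, its axes along the opener's, with 1 mm of play on each side; it then stands 36 mm out of the housing, its top 76 mm above the bench.
- sensor: Loose white plug-in light-sensor module, 34 (x) by 38 (y) by 56 mm high, 50 to 100 g, upright on the tile at the start. Origin: centre of its underside, z up, -x its front. A 45 degree bevel, holding the round red eye, cuts the upper front edge from 36 mm height at x = -17 to 56 mm height at x = +3 mm. Grasp it by the flat +-y sides.
- eye (a point): Outer face of the module's round red eye (12 mm across, in a black ring of 22 mm), at (-9, 0, 48) mm in the module's frame; its z axis points out of the eye, forward and up at 45 degrees.
- lever (a joint): Orange retaining lever behind the pocket, in rad: 0 = shut (upright, nose 2 mm above the module's rear top edge; stop), 1.0 = thrown right back from the pocket; starts at 0.65 to 1.0. Turns about the opener's y axis at lever_pivot, stays where left (about 1.5 N at the tab moves it). 18 mm wide, arm 5 mm thick, 42 mm above the pivot when shut.
- lever_pivot (a point): Axis of the lever, at (28, 0, 48) mm in the opener's frame.
- lever_tab (a point): Rear end, mid-width, of the lever's thumb tab: 10 mm behind and 40 mm above the pivot when shut. Thrown back, it is the lever's rearmost part; pushing it from behind and below with closed fingers, up and over along its arc about the pivot, shuts the lever (a straight level push binds).
- torch: Loose yellow torch, 142 mm long, 120 to 195 g, standing head down in the cradle at the start. Origin at the centre of the lens, z along its axis from lens to tail: the beam leaves along -z. Head 38 mm in diameter up to z = 26 mm, tapering to a round barrel 28 mm in diameter from z = 40 mm to the tail (last 12 mm black).
- cradle: Black torch cradle fixed to the bench: base disc 84 mm in diameter, 6 mm thick, and an upright cup 51 mm outside and 43 mm inside diameter, rim 50 mm and inner floor 8 mm above the bench. Origin on the bench on the cup's axis. The torch is drawn straight up, at least 45 mm, to come clear.
- tile: White ceramic tile, 120 x 120 x 8 mm, fast on the bench, on which the module stands at the start. Origin at the centre of its underside.
- pin_jar: Stainless open jar of hinge pins, 60 mm in diameter, 83 mm high over the pins, on the bench. Origin at the centre of its underside. Not to be disturbed.
- grease_tub: Blue grease tub with flip-top lid, 72 mm in diameter, 50 mm high, on the bench. Origin at the centre of its underside. Not to be disturbed.
Not all that is in view belongs to the job. There is more than one size of the opener; the job needs the largest.

How it is judged:
By the outcome, as a careful person would: the job done as asked, in the order asked, and still so for the second after the job is handed in, while the arm keeps its last pose, push and grip.
It also fails if it takes over 72 s, if anything falls off the work surface, if the arm or the gripper's body presses on something with over 40 N, if the wrist force passes 120 N, or if a joint passes its speed limit or range.

## Working session

There is one attempt and no reset: what is moved stays moved. The work goes in short steps, each a Python script; the robot and the scene stay as the last script left them, time stands still between calls to the robot, and variables do not carry over. Pictures are saved under pics/ and viewed, on a budget of 10 in all, crops included, one or two more only if the job needs it, and the job is handed in when it is done.

```bash
ls; mkdir -p pics
cat > h.py <<'E'
import numpy as np, cv2
from scipy.spatial.transform import Rotation as R
from rig import bot
def ray(name,u,v,p=None):
    p=p or bot.camera_params(name); f=200/np.tan(np.radians(p["vertical_fov"])/2)
    T=np.array(p["world_from_camera"]); x,y=(u-p["cx"]),(v-p["cy"])
    if name=="wrist":
        r=np.hypot(x,y); t=r/f; s=np.sin(t)/max(r,1e-9); d=np.array([x*s,-y*s,-np.cos(t)])
    else: d=np.array([x/f,-y/f,-1])
    d=T[:3,:3]@d; return T[:3,3],d/np.linalg.norm(d)
def onz(name,u,v,z,p=None):
    o,d=ray(name,u,v,p); return o+d*(z-o[2])/d[2]
def proj(name,P,p=None):
    p=p or bot.camera_params(name); f=200/np.tan(np.radians(p["vertical_fov"])/2)
    T=np.array(p["world_from_camera"]); c=T[:3,:3].T@(np.asarray(P,float)-T[:3,3]); x,y,z=c[0],-c[1],-c[2]
    if name=="wrist":
        r=np.hypot(x,y); t=np.arctan2(r,z); k=f*t/max(r,1e-9)
    else: k=f/z
    return p["cx"]+k*x,p["cy"]+k*y
E
python3 - <<'E'
from h import *
a=bot.capture("scene");b=bot.capture("side");c=bot.capture("wrist")
cv2.imwrite("pics/scene0.png",a);cv2.imwrite("pics/side0.png",b);cv2.imwrite("pics/wrist0.png",c)
for n in("scene","side","wrist"):
    p=bot.camera_params(n);print(n,{k:(np.round(v,3).tolist()) for k,v in p.items() if k not in()})
E
```

```text
pics
scene {'vertical_fov': 49.048, 'cx': 321.76, 'cy': 201.886, 'world_from_camera': [[0.449, -0.703, 0.551, 1074.06], [0.893, 0.351, -0.28, -249.864], [0.003, 0.618, 0.786, 868.08], [0.0, 0.0, 0.0, 1.0]]}
side {'vertical_fov': 53.385, 'cx': 325.536, 'cy': 197.467, 'world_from_camera': [[0.686, 0.5, -0.528, 44.462], [-0.727, 0.487, -0.483, -433.509], [0.016, 0.716, 0.698, 740.937], [0.0, 0.0, 0.0, 1.0]]}
wrist {'vertical_fov': 65.706, 'cx': 320.81, 'cy': 201.729, 'world_from_camera': [[0.256, -0.933, -0.253, 74.222], [0.967, 0.247, 0.068, 574.102], [-0.001, -0.262, 0.965, 382.849], [0.0, 0.0, 0.0, 1.0]]}
```

View pics/scene0.png

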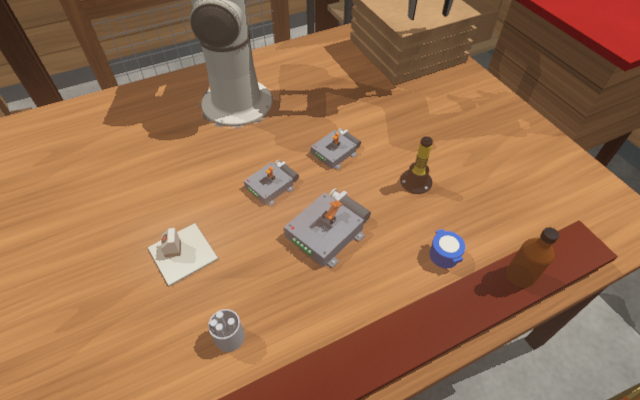

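View pics/side0.png

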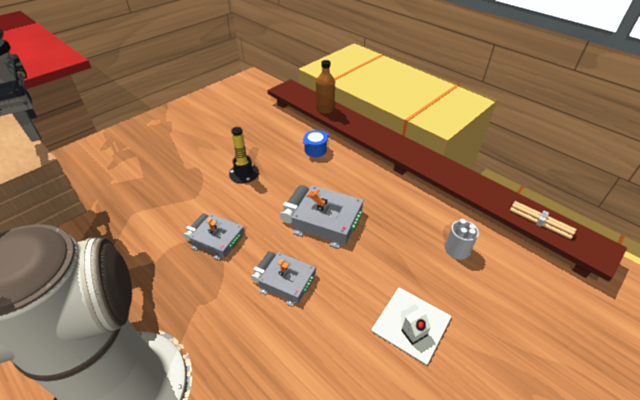

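Scene: large opener near (327,226), module on tile (172,243), torch (422,170), jar (226,330), tub (447,248). Side: opener (322,213), module (415,325), torch (240,155), jar (461,240). Next, enlarged crops of both in one sheet.

```bash
cat > crop.py <<'E'
import cv2,numpy as np
def tile(img,x,y,w,h,s):
    c=cv2.resize(img[y:y+h,x:x+w],None,fx=s,fy=s,interpolation=cv2.INTER_CUBIC)
    for k in range(0,w,10):
        if (x+k)%10==0: cv2.line(c,(k*s,0),(k*s,6 if (x+k)%50 else 16),(255,0,255),1)
    for k in range(0,h,10): cv2.line(c,(0,k*s),(6 if (y+k)%50 else 16,k*s),(255,0,255),1)
    cv2.putText(c,f"{x},{y}",(8,30),0,.45,(255,0,255),1); return c
E
python3 - <<'E'
from crop import *
a=cv2.imread("pics/scene0.png");b=cv2.imread("pics/side0.png")
t=np.hstack([tile(a,280,180,100,90,4),tile(b,270,170,100,90,4)])
u=np.hstack([tile(a,140,210,80,60,4)[:, :],tile(a,400,130,40,60,4),tile(b,370,290,80,60,4)])
u=u[:, :800]
cv2.imwrite("pics/c1.png",np.vstack([t,u]))
E
```

```text
(no output)
```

View pics/c1.png

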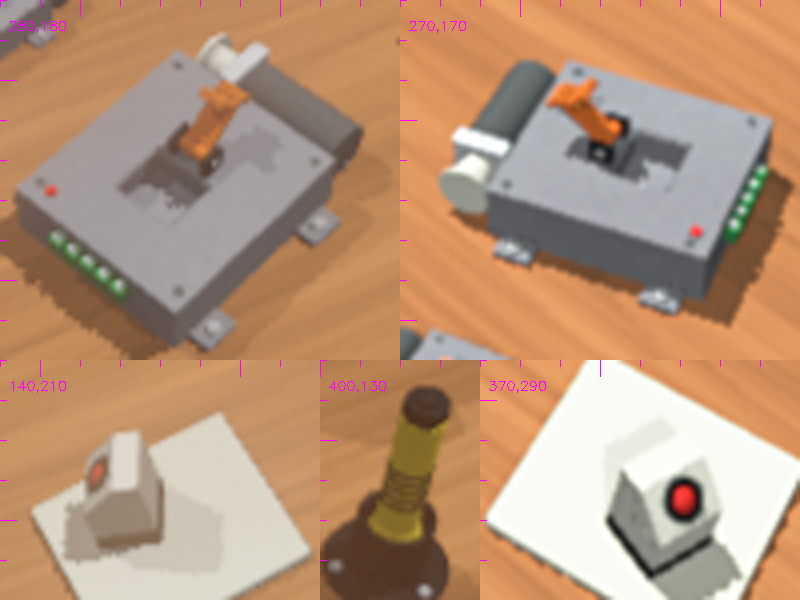

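Run:
```python
from h import *
np.set_printoptions(precision=1,suppress=True)
S=[onz("scene",*q,40)[:2] for q in [(284.5,227.5),(323.8,258.8),(363.8,220),(324.5,193)]]
D=[onz("side",*q,40)[:2] for q in [(363,200),(348,233.8),(292,218),(312.5,185.5)]]
print(np.array(S),np.array(D))
# model corners: front y? fit
from scipy.optimize import least_squares
def fit(P,M):
    f=lambda x:((np.c_[np.cos(x[2])*M[:,0]-np.sin(x[2])*M[:,1],np.sin(x[2])*M[:,0]+np.cos(x[2])*M[:,1]]+x[:2])-P).ravel()
    r=least_squares(f,[P[:,0].mean(),P[:,1].mean(),1.5]);return r.x,r.fun
M=np.array([(-58,62),(-58,-62),(82,-62),(82,62)],float)
for P,o in((S,(1,0,3,2)),(S,(0,1,2,3)),(D,(0,1,2,3)),(D,(1,0,3,2))): print(fit(np.array(P),M[list(o)]))
def tri(a,b):
    (o1,d1),(o2,d2)=a,b
    t=np.linalg.lstsq(np.c_[d1,-d2],o2-o1,rcond=None)[0];p,q=o1+d1*t[0],o2+d2*t[1];return (p+q)/2,np.linalg.norm(p-q)
print("eye",tri(ray("scene",164.2,238.75),ray("side",420.8,324.75)))
print("sensor corners side",np.array([onz("side",*q,8) for q in [(402.5,329.5),(413,343.75),(428,333.75)]]))
print("torch tail",onz("scene",426.75,138.25,150),onz("side",237.5,130,150),"cradle",onz("scene",416.5,180.5,6),onz("side",243,173,6))
print("jar",onz("scene",225,320,80),onz("side",462,229,83),"tub",onz("scene",449,243,50),onz("side",316,137,50))
print("jointrot",R.from_rotvec(bot.read_eef_rot()).as_matrix())
```

```text
[[522.5 -65. ]
 [636.9 -21.8]
 [585.6 108.6]
 [472.3  63.5]] [[634.  -22.3]
 [523.7 -68.3]
 [467.7  60.6]
 [583.6 106.3]]
(array([558.9,  10.2,   2. ]), array([ 115.6,   44.9, -113.6,  -45.1, -115.1,  -45.8,  113. ,   46. ]))
(array([558.7,  10.1,   1.9]), array([-0.5, -1.4,  0.6,  0.5,  1. ,  0.5, -1.2,  0.5]))
(array([557.1,   8.1,   2. ]), array([-110.3,  -47.7,  113.5,   48.2,  113.1,   47.5, -116.3,  -48.1]))
(array([556.8,   8. ,   2. ]), array([ 2.2,  0.1, -2.3, -0.9,  0.6, -0.2, -0.6,  1.1]))
eye (array([ 440.7, -319. ,   53.9]), np.float64(1.5015029615466284))
sensor corners side [[ 433.5 -291.7    8. ]
 [ 423.4 -323.5    8. ]
 [ 460.9 -333.1    8. ]]
torch tail [511.3 312.7 150. ] [514.2 306.4 150. ] cradle [517.1 309.7   6. ] [510.3 308.6   6. ]
jar [ 693.5 -259.6   80. ] [ 680.1 -262.4   83. ] tub [730.2 241.5  50. ] [733.2 239.6  50. ]
jointrot [[ 0.3  1.  -0. ]
 [ 1.  -0.3 -0. ]
 [-0.  -0.  -1. ]]
```

```bash
cat >> h.py <<'E'
np.set_printoptions(precision=2,suppress=True)
OP=np.array([558.,9.,0.]); OY=1.95      # opener
MP=np.array([445.,-311.,8.]); MY=1.30   # module on tile
TP=np.array([513.,309.,8.])             # torch lens
rz=lambda a:R.from_euler("z",a)
def ow(p): return OP+rz(OY).apply(p)
def orient(z,x):
    z=np.array(z,float)/np.linalg.norm(z); x=np.array(x,float); x=x-z*(x@z); x/=np.linalg.norm(x)
    return R.from_matrix(np.c_[x,np.cross(z,x),z])
E
python3 - <<'E'
from h import *
print(bot.read_clock())
def t(n,p,r): 
    q=bot.solve_ik(list(p),list(r.as_rotvec())); print(n,None if q is None else np.array(q))
for s in(1,-1):
    Ym=rz(MY).apply([0,s,0]); Yo=rz(OY).apply([0,s,0])
    t("mod",MP+[0,0,36],orient([0,0,-1],Ym)); t("pocket",ow([3,0,56]),orient([0,0,-1],Yo))
    for a in (0,20,30,45):
        zz=rz(OY).apply([-np.sin(np.radians(a)),0,-np.cos(np.radians(a))])
        t(f"lev{a}",ow([75,0,52]),orient(zz,Yo)); t(f"levend{a}",ow([40,0,85]),orient(zz,Yo))
for k in range(0,360,30):
    x=[np.cos(np.radians(k)),np.sin(np.radians(k)),0]
    t(f"torch{k}",TP+[0,0,89],orient([0,0,-1],x))
c=rz(OY).apply([1,0,-1]);e1=rz(OY).apply([0,1,0]);e2=np.cross(c/2**.5,e1)
for k in range(0,360,30):
    g=ow([-9,0,68])-c/2**.5*(100+89)
    t(f"aim{k}",g,orient(c,e1*np.cos(np.radians(k))+e2*np.sin(np.radians(k))))
E
```

```text
0.15
mod [-0.83  0.29  1.83 -0.    1.03  2.58]
pocket [-0.2   0.3   1.78 -0.    1.06  2.57]
lev0 [-0.08  0.26  1.84 -0.    1.04  2.68]
levend0 [-0.14  0.23  1.8  -0.    1.11  2.63]
lev20 None
levend20 None
lev30 [ 0.21  0.3   1.89 -0.65  0.96 -2.93]
levend30 None
lev45 [ 0.34  0.42  1.87 -0.94  1.06 -2.61]
levend45 [ 0.27  0.34  1.88 -0.94  1.06 -2.7 ]
mod [-0.83  0.29  1.83  0.    1.03 -0.56]
pocket [-0.2   0.3   1.78 -0.    1.06 -0.57]
lev0 [-0.08  0.26  1.84 -0.    1.04 -0.46]
levend0 [-0.14  0.23  1.8  -0.    1.11 -0.52]
lev20 [ 0.12  0.26  1.89 -0.42  0.94 -0.02]
levend20 [ 0.05  0.21  1.87 -0.4   0.98 -0.12]
lev30 [ 0.21  0.3   1.89 -0.65  0.96  0.22]
levend30 [ 0.15  0.24  1.89 -0.63  0.98  0.11]
lev45 [ 0.34  0.42  1.87 -0.94  1.06  0.53]
levend45 [ 0.27  0.34  1.88 -0.94  1.06  0.44]
torch0 [ 0.34  0.34  1.64 -0.    1.16  0.34]
torch30 [ 0.34  0.34  1.64 -0.    1.16 -0.18]
torch60 [ 0.34  0.34  1.64  0.    1.16 -0.71]
torch90 [ 0.34  0.34  1.64 -0.    1.16 -1.23]
torch120 [ 0.34  0.34  1.64 -0.    1.16 -1.75]
torch150 [ 0.34  0.34  1.64 -0.    1.16 -2.28]
torch180 [ 0.34  0.34  1.64 -0.    1.16 -2.8 ]
torch210 [0.34 0.34 1.64 0.   1.16 2.96]
torch240 [ 0.34  0.34  1.64 -0.    1.16  2.43]
torch270 [0.34 0.34 1.64 0.   1.16 1.91]
torch300 [0.34 0.34 1.64 0.   1.16 1.39]
torch330 [ 0.34  0.34  1.64 -0.    1.16  0.86]
aim0 [-0.6   0.74  1.04  0.45  2.01  2.21]
aim30 [-0.6   0.74  1.04  0.45  2.01  2.74]
aim60 None
aim90 [-0.6   0.74  1.04  0.45  2.01 -2.5 ]
aim120 [-0.6   0.74  1.04  0.45  2.01 -1.97]
aim150 [-0.6   0.74  1.04  0.45  2.01 -1.45]
aim180 [-0.6   0.74  1.04  0.45  2.01 -0.93]
aim210 [-0.6   0.74  1.04  0.45  2.01 -0.4 ]
aim240 [-0.6   0.74  1.04  0.45  2.01  0.12]
aim270 [-0.6   0.74  1.04  0.45  2.01  0.64]
aim300 [-0.6   0.74  1.04  0.45  2.01  1.17]
aim330 [-0.6   0.74  1.04  0.45  2.01  1.69]
```

Run:
```python
from h import *
from crop import *
import pickle
P={}
def go(p,r): bot.move_pose(list(p),list(r.as_rotvec()))
for n,p,x in(("op",ow([0,0,200]),rz(OY).apply([0,-1,0])),("mod",MP+[0,0,160],rz(MY).apply([0,-1,0]))):
    go(p,orient([0,0,-1],x)); bot.dwell(.2); P[n]=bot.camera_params("wrist"); cv2.imwrite(f"pics/w_{n}.png",bot.capture("wrist"))
    print(n,bot.read_position(),proj("wrist",p*[1,1,0],P[n]))
pickle.dump(P,open("P.pkl","wb"))
print(bot.read_clock(), "pocket mouth",proj("wrist",ow([0,0,40]),P["op"]), "mod top",proj("wrist",MP+[0,0,56],P["mod"]))
a=cv2.imread("pics/w_op.png");b=cv2.imread("pics/w_mod.png")
cv2.imwrite("pics/w2.png",np.vstack([a,b])[:, :] if 0 else np.hstack([cv2.resize(a,(400,250)),cv2.resize(b,(400,250))]))
```

```text
op [558.     9.43 200.02] (np.float64(321.15314414339105), np.float64(182.0886564093595))
mod [ 445.55 -310.27  168.09] (np.float64(320.69295133011786), np.float64(188.1846934279609))
4.3667 pocket mouth (np.float64(321.2034554462812), np.float64(189.63241199173368)) mod top (np.float64(320.6906622550571), np.float64(204.01380769724753))
```

View pics/w2.png

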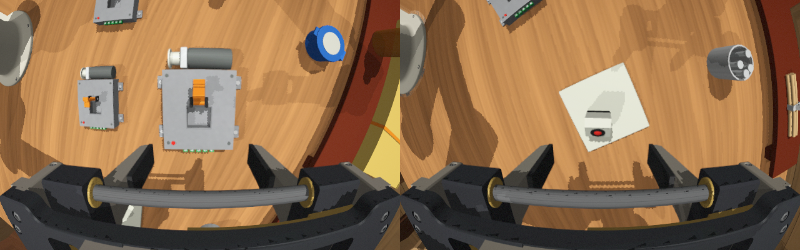

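Both targets are where expected (opener at about (320,175) and module at about (318,203) in full-size pixels). Enlarging.

Run:
```python
from crop import *
a=cv2.imread("pics/w_op.png");b=cv2.imread("pics/w_mod.png")
x=tile(a,250,100,140,150,3); y=tile(b,290,150,60,90,6)
H=max(x.shape[0],y.shape[0]); f=lambda i:cv2.copyMakeBorder(i,0,H-i.shape[0],0,0,0)
cv2.imwrite("pics/w3.png",np.hstack([f(x),f(y)]))
```

```text
(no output)
```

View pics/w3.png

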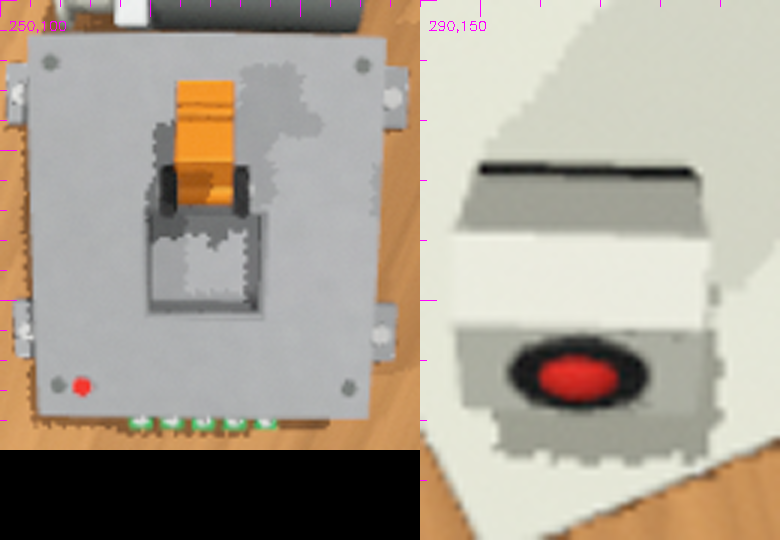

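Run:
```python
from h import *
import pickle; from scipy.optimize import least_squares
P=pickle.load(open("P.pkl","rb"))
def fit(px,M,p,x0):
    M=np.array(M,float)
    f=lambda x:(np.array([proj("wrist",rz(x[2]).apply(m)+[x[0],x[1],0],p) for m in M])-px).ravel()
    r=least_squares(f,x0); return r.x,r.fun.reshape(-1,2)
A=np.array([(27,38),(386,38),(38,414),(370,418)])/3+[250,100]
# tool x = -opener y ; which image side? try both
for s in(1,-1):
    print("op",*fit(A,[(82,s*62,40),(82,-s*62,40),(-58,s*62,40),(-58,-s*62,40)],P["op"],[558,9,1.95]))
B=(np.array([(457,232),(711,237),(453,326),(715,328),(579,375),(480,172),(693,177)])-[420,0])/6+[290,150]
for s in(1,-1):
    print("mod",*fit(B,[(17,s*19,64),(17,-s*19,64),(3,s*19,64),(3,-s*19,64),(-9,0,56),(17,s*19,8),(17,-s*19,8)],P["mod"],[445,-311,1.3]))
# pocket front edge mid & lever tab
for q in[(205,314),(205,80)]: 
    u=np.array(q)/3+[250,100]
    for z in(40,60,65,70): print(q,z,rz(-OY).apply(onz("wrist",*u,z,P["op"])-OP))
```

```text
op [554.79   8.54   1.94] [[-0.14 -0.89]
 [ 0.02 -0.2 ]
 [ 0.45  0.87]
 [-0.36  0.34]]
op [556.27   3.85   1.94] [[ 119.27    4.46]
 [-120.08    3.81]
 [ 109.77    5.66]
 [-110.24    3.54]]
mod [ 440.87 -313.55    1.28] [[-0.47  0.23]
 [ 0.41  0.18]
 [ 0.22 -0.11]
 [-0.79  0.34]
 [ 0.44  2.26]
 [-0.13 -1.54]
 [ 0.37 -1.72]]
mod [ 445.73 -297.08    4.43] [[ -0.39  18.71]
 [ -0.19  18.46]
 [  0.17 -12.21]
 [ -0.39 -11.96]
 [  0.96 -35.18]
 [ -0.15  14.04]
 [ -0.06  13.69]]
(205, 314) 40 [-16.6   3.1  40. ]
(205, 314) 60 [-10.96   2.94  60.  ]
(205, 314) 65 [-9.55  2.89 65.  ]
(205, 314) 70 [-8.14  2.85 70.  ]
(205, 80) 40 [66.53  2.9  40.  ]
(205, 80) 60 [66.99  2.74 60.  ]
(205, 80) 65 [67.1  2.7 65. ]
(205, 80) 70 [67.22  2.67 70.  ]
```

Run:
```python
from h import *
from crop import *
import pickle
MP=np.array([442.5,-312.5,8.]); MY=1.285
r=orient([0,0,-1],rz(MY).apply([0,-1,0])); g=MP+rz(MY).apply([3,0,36])
bot.move_pose(list(g+[0,0,80]),list(r.as_rotvec())); 
print(bot.move_l(list(g),150,threshold=15))
bot.set_gripper(0.0,25); print("gap",bot.read_finger_gap()*92,bot.read_position())
bot.move_l(list(g+[0,0,110]),200); print("gap",bot.read_finger_gap()*92,bot.read_force())
OP=np.array([556.5,9,0]);OY=1.942
ro=orient([0,0,-1],rz(OY).apply([0,-1,0])); t=OP+rz(OY).apply([3,0,56+75])
bot.move_pose(list(t),list(ro.as_rotvec())); bot.dwell(.3)
p=bot.camera_params("wrist"); im=bot.capture("wrist"); cv2.imwrite("pics/w_in.png",im); T=(bot.read_position(),bot.read_eef_rot()); pickle.dump((p,T),open("P2.pkl","wb"))
print(T,bot.read_clock())
sc=bot.capture("scene");sd=bot.capture("side");cv2.imwrite("pics/s_sc.png",sc);cv2.imwrite("pics/s_sd.png",sd)
x=tile(im,240,110,160,150,3)
q=lambda i,n:tile(i,*[int(v) for v in np.array(proj(n,t-[0,0,60]))-[40,40]],80,75,4)
y=np.vstack([q(sc,"scene"),q(sd,"side")]);y=cv2.resize(y,None,fx=.75,fy=.75)
H=max(x.shape[0],y.shape[0]); f=lambda i:cv2.copyMakeBorder(i,0,H-i.shape[0],0,0,0)
cv2.imwrite("pics/w4.png",np.hstack([f(x),f(y)]))
```

```text
False
gap 37.924422176074835 [ 443.26 -309.59   43.96]
gap 37.91383367519625 [-0.11  0.02 -0.92]
(array([555.47,  11.2 , 131.07]), array([3.09, 0.58, 0.  ])) 8.5417
```

View pics/w4.png

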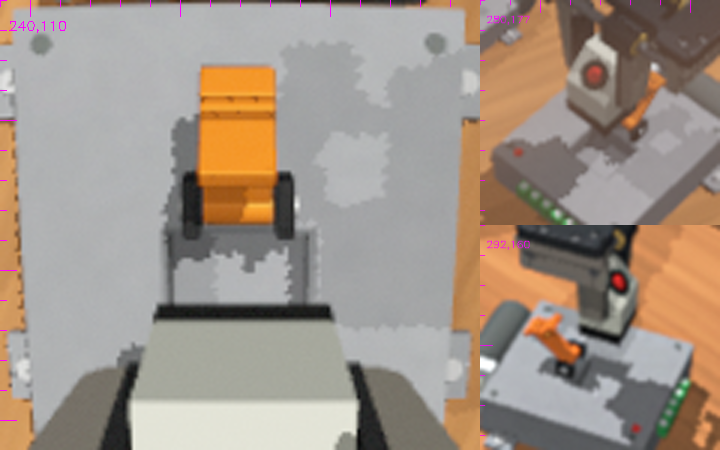

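Run:
```python
from h import *
import pickle
p,(tp,tr)=pickle.load(open("P2.pkl","rb")); P=pickle.load(open("P.pkl","rb"))["op"]
OP=np.array([556.5,9,0]);OY=1.942
px=lambda x,y:(240+x/3,110+y/3)
o=lambda w:rz(-OY).apply(w-OP)
for n,q,z in(("modrearbotL",(156,306),95),("R",(331,306),95),("modrear topL",(132,401),151),("R",(357,401),151),
 ("opRearL",(14,5),40),("R",(467,5),40),("pockL out",(163,270),40),("pockR out",(315,270),40),("pockL in",(172,290),40),("R in",(307,290),40),("screwL",(41,44),40),("R",(436,44),40)):
    print(n,o(onz("wrist",*px(*q),z,p)))
print("tcp",o(np.array(tp)))
px=lambda x,y:(250+x/3,100+y/3)
print("earlier img")
for n,q,z in(("opRearL",(27,38),40),("R",(386,38),40),("frontL",(38,414),40),("R",(370,418),40),("mouth front L",(147,314),40),("R",(264,314),40),("mouth in front",(205,304),40),("screwL",(51,62),40),("R",(363,65),40),("fL",(58,385),40),("fR",(348,388),40),("pocketL",(147,260),40),("R",(265,260),40)):
    print(n,o(onz("wrist",*px(*q),z,P)))
```

```text
modrearbotL [15.05 20.04 95.  ]
R [ 14.92 -18.91  95.  ]
modrear topL [ 15.84  19.06 151.  ]
R [ 15.71 -18.11 151.  ]
opRearL [83.74 62.89 40.  ]
R [ 83.29 -60.68  40.  ]
pockL out [ 8.72 23.16 40.  ]
pockR out [  8.58 -19.61  40.  ]
pockL in [ 2.86 20.75 40.  ]
R in [  2.73 -17.44  40.  ]
screwL [72.63 55.52 40.  ]
R [ 72.21 -52.12  40.  ]
tcp [  2.43   0.16 131.07]
earlier img
opRearL [81.26 63.61 40.  ]
R [ 81.98 -60.23  40.  ]
frontL [-56.74  64.23  40.  ]
R [-57.41 -60.61  40.  ]
mouth front L [-17.32  22.43  40.  ]
R [-17.03 -19.63  40.  ]
mouth in front [-13.45   1.59  40.  ]
screwL [72.65 55.21 40.  ]
R [ 72.25 -52.35  40.  ]
fL [-44.96  56.    40.  ]
fR [-45.33 -51.54  40.  ]
pocketL [ 2.55 22.22 40.  ]
R [  2.83 -19.57  40.  ]
```

Run:
```python
from h import *
OP=np.array([556.5,9,0]);OY=1.942
o=lambda w:rz(-OY).apply(np.array(w)-OP)
c=o(bot.read_position())[:2]+[3.9,1.05]
def W(x,y,z): return list(OP+rz(OY).apply([x,y,z]))
bot.move_l(W(*c,90),100); print(bot.read_position(),c,o(bot.read_position()))
f0=np.array(bot.read_force())
hit=bot.move_l(W(*c,60),40,threshold=8); print(hit,o(bot.read_position()),np.array(bot.read_force())-f0,rz(-OY).apply(np.array(bot.read_force())-f0),bot.read_clock())
```

```text
[553.09  14.83  90.04] [6.62 1.12] [ 6.68  1.06 90.04]
True [ 5.84  0.63 74.85] [-0.02  0.23  4.  ] [ 0.22 -0.07  4.  ] 9.6833
```

Run:
```python
from h import *
OP=np.array([556.5,9,0]);OY=1.942
o=lambda w:rz(-OY).apply(np.array(w)-OP)
def W(x,y,z): return list(OP+rz(OY).apply([x,y,z]))
c=np.array([6.62,1.12])
for d in[(-.8,-.5),(-1.6,-.5),(-.8,.5),(-1.6,.5),(0,-1.),(.8,.5),(-2.4,0),(1.6,0)]:
    x,y=c+d
    bot.move_l(W(x,y,77.5),60); bot.dwell(.1)
    hit=bot.move_l(W(x,y,57),50,threshold=10); P=o(bot.read_position())
    print(d,hit,P,rz(-OY).apply(bot.read_force()),rz(-OY).apply(bot.read_ft_torque()))
    if P[2]<66: break
print(bot.read_clock())
```

```text
(-0.8, -0.5) True [ 5.22  0.52 74.28] [-1.63  1.9   4.09] [0.39 0.19 0.01]
(-1.6, -0.5) False [ 4.79  0.79 56.56] [-2.48  0.19 -2.27] [ 0.14  0.65 -0.  ]
11.175
```

Run:
```python
from h import *
OP=np.array([556.5,9,0]);OY=1.942
o=lambda w:rz(-OY).apply(np.array(w)-OP)
def W(x,y,z): return list(OP+rz(OY).apply([x,y,z]))
x,y=4.9,.75
print(bot.move_l(W(x,y,53),20,threshold=12),o(bot.read_position()),bot.read_force(),bot.read_finger_gap()*92)
bot.set_gripper(0.75); print(o(bot.read_position()),bot.read_force())
bot.move_l(W(x,y,130),200); bot.move_l(W(x+30,y,190),200)
im=bot.capture("wrist");a=bot.capture("scene");b=bot.capture("side")
print(bot.read_clock())
from crop import *
q=lambda i,n:tile(i,*[int(v) for v in np.array(proj(n,W(10,0,60)))-[50,35]],100,70,4)
w=tile(im,250,130,150,140,2)
z=np.hstack([q(a,"scene"),q(b,"side")]); w=cv2.copyMakeBorder(w,0,0,0,z.shape[1]-w.shape[1],0)
cv2.imwrite("pics/seat.png",np.vstack([z,w]))
```

```text
True [ 4.88  0.71 55.14] [-0.94 -0.45  3.77] 37.77373676884824
[ 4.61  1.6  54.21] [ 0.06 -0.2   0.13]
13.1667
```

View pics/seat.png

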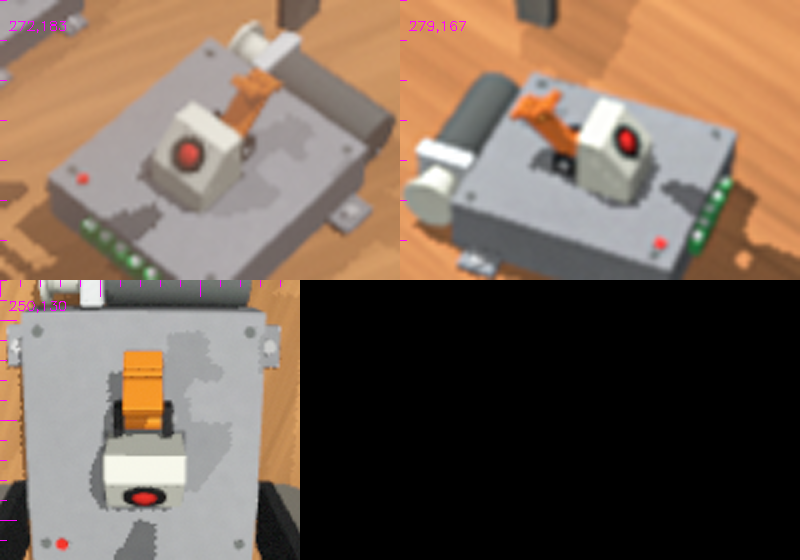

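Module is seated upright, eye at scene (319,221)/side (336,202), facing the terminals; lever still thrown back. Now the lever.

```bash
cat >> h.py <<'E'
OP=np.array([555.7,9.1,0]);OY=1.942
E
python3 - <<'E'
from h import *
piv=np.array([28,0,48.])
tab=lambda t:piv+[10*np.cos(t)+40*np.sin(t),0,40*np.cos(t)-10*np.sin(t)]
def pose(C,a):
    z=np.array([-np.sin(a),0,-np.cos(a)]); y=np.array([-np.cos(a),0,np.sin(a)])
    p=C-10*y-3*z
    r=orient(rz(OY).apply(z),rz(OY).apply([0,-1,0]))
    return list(ow(p)),list(r.as_rotvec()),rz(OY).apply(z)
A=lambda t:np.clip(t,.2,.7)
bot.set_gripper(0.0,20)
p,r,z=pose(tab(1.0)+[12,0,-1],.7)
bot.move_pose(list(np.array(p)-90*z),r); print(bot.move_l(p,150,threshold=10),bot.read_clock())
p,r,_=pose(tab(1.0)+[1,0,-1],.7); print(bot.move_l(p,60,threshold=12),bot.read_force())
for t in np.arange(.9,-.09,-.1):
    p,r,_=pose(tab(t),A(t)); h=bot.move_l(p,80,ori=r,threshold=20)
    print(round(t,2),h,bot.read_force())
    if h: break
p2=np.array(bot.read_position())+rz(OY).apply([30,0,10])
bot.move_l(list(p2),150); bot.move_l(list(p2+[0,0,80]),200)
a=bot.capture("scene");b=bot.capture("side");print(bot.read_clock())
from crop import *
q=lambda i,n:tile(i,*[int(v) for v in np.array(proj(n,ow([10,0,60])))-[40,40]],80,80,5)
cv2.imwrite("pics/lev.png",np.hstack([q(a,"scene"),q(b,"side")])); cv2.imwrite("pics/lev_sc.png",a)
for n in("scene","side"):print(proj(n,ow([-9,0,68])))
E
```

```text
False 15.8583
False [-0.76  0.62 -0.59]
0.9 False [-0.67 -1.27  0.22]
0.8 False [-0.4   0.92 -0.4 ]
0.7 False [ 0.04 -0.31 -0.15]
0.6 False [0.4  0.19 0.1 ]
0.5 False [-0.5  -0.06 -0.37]
0.4 False [ 0.13 -0.81 -0.8 ]
0.3 False [ 0.17 -0.85 -0.02]
0.2 False [-0.09  0.18  0.03]
0.1 False [0.18 0.37 0.31]
0.0 False [-2.33  3.23 -1.3 ]
19.7417
(np.float64(317.13696267552245), np.float64(221.52403895912485))
(np.float64(336.57522889906875), np.float64(202.74644126276533))
```

View pics/lev.png

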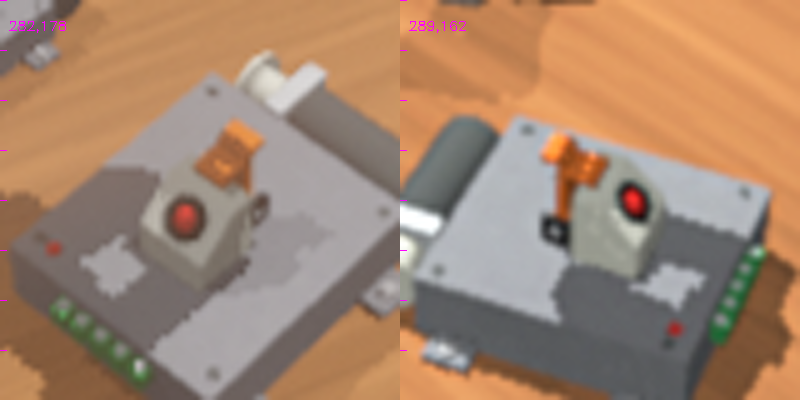

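Lever is upright over the module's rear edge. One firm nudge at the stop, then the torch.

Run:
```python
from h import *
z=np.array([-np.sin(.2),0,-np.cos(.2)]); y=np.array([-np.cos(.2),0,np.sin(.2)])
r=list(orient(rz(OY).apply(z),rz(OY).apply([0,-1,0])).as_rotvec())
W=lambda dx:list(ow(np.array([38+dx,0,88.])-10*y-3*z))
bot.move_pose(W(15),r); print(bot.move_l(W(-5),40,threshold=8),rz(-OY).apply(bot.read_force()),rz(-OY).apply(np.array(bot.read_position())-W(0)))
bot.move_l(W(20),150); bot.move_l(list(np.array(W(30))+[0,0,80]),200)
bot.set_gripper(0.8)
k=np.radians(60); rt=list(orient([0,0,-1],[np.cos(k),np.sin(k),0]).as_rotvec())
g=TP+[0,0,89]
bot.move_pose(list(g+[0,0,110]),rt); print(bot.move_l(list(g),150,threshold=10),bot.read_position())
bot.set_gripper(0,40); print("gap",bot.read_finger_gap()*92,bot.read_position(),bot.read_force(),bot.read_clock())
bot.move_l(list(g+[0,0,60]),80); bot.move_l(list(g+[0,0,225]),200); print("gap",bot.read_finger_gap()*92,bot.read_force(),bot.read_clock())
```

```text
True [ 4.67 -1.3   1.23] [ 1.01 -1.26  1.4 ]
False [513.88 309.06  98.1 ]
gap 27.57865294933215 [512.99 309.03  96.99] [ 0.1  -0.19  0.08] 25.125
gap 27.929182178119213 [-0.64  0.33 -2.17] 27.0
```

```bash
cat >> h.py <<'E'
OP=np.array([556.2,9.2,0])
c=rz(OY).apply([1,0,-1])/2**.5;e1=rz(OY).apply([0,1,0]);e2=np.cross(c,e1)
def aim(k,d=100,L=89): 
    k=np.radians(k); return ow([-9,0,68])-c*(d+L), list(orient(c,e1*np.cos(k)+e2*np.sin(k)).as_rotvec())
E
python3 - <<'E'
from h import *
p,r=aim(240)
try: bot.move_l(list(p+[0,0,100]),250,ori=r)
except bot.Unreachable as e:
    print("unr",e); bot.move_pose(list(p+[0,0,100]),r)
print(bot.read_position(),bot.read_clock())
bot.move_l(list(p),120,ori=r); bot.dwell(.5)
print(np.array(bot.read_position())-p,(R.from_rotvec(bot.read_eef_rot())*R.from_rotvec(r).inv()).magnitude(),bot.read_finger_gap()*92,bot.read_force(),bot.read_clock())
from crop import *
a=bot.capture("scene");b=bot.capture("side");cv2.imwrite("pics/f_sc.png",a);cv2.imwrite("pics/f_sd.png",b)
m=p+c*30
ox=[]
def q(i,n):
    o=[int(v) for v in np.array(proj(n,m))-[66,66]]; o=[max(0,o[0]),max(0,o[1])]; print(n,o); return tile(i,*o,133,145,3)
cv2.imwrite("pics/f1.png",np.hstack([q(a,"scene"),q(b,"side")]))
for n in("scene","side"): print(n,[np.round(proj(n,x),1) for x in(ow([-9,0,68]),p+c*89,p-c*53)])
E
```

```text
[ 608.02 -122.93  302.05] 29.0
[0.01 0.01 0.05] 7.172690421488821e-05 27.776049852177984 [ 1.22  0.67 -1.48] 30.4833
scene [211, 156]
side [322, 113]
scene [array([317.3, 221.7]), array([293.8, 222.4]), array([251.1, 223.7])]
side [array([336.7, 202.6]), array([367.5, 188.9]), array([420.4, 165.4])]
```

View pics/f1.png

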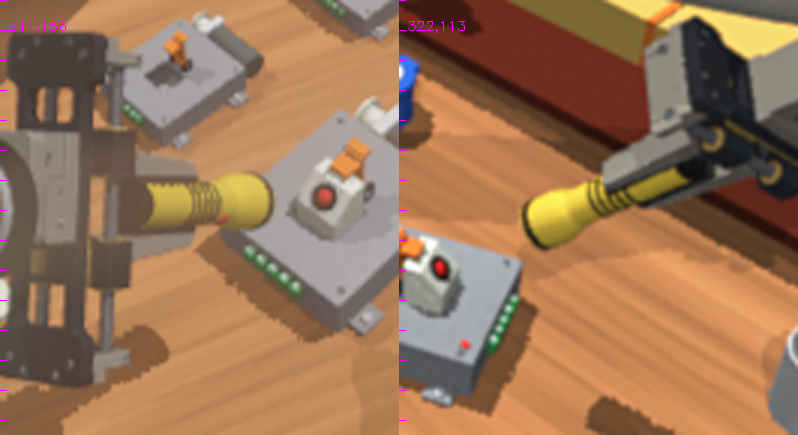

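Torch held, pointed at the eye: scene lens near (298,223), eye (319,222); side lens (367,188), eye (336,202). Final check with a model overlay for relative aim error.

Run:
```python
from h import *
p,_=aim(240); S=6
def ov(n,f,x0,y0,w,h):
    im=cv2.imread(f)[y0:y0+h,x0:x0+w]; im=cv2.resize(im,None,fx=S,fy=S,interpolation=cv2.INTER_CUBIC)
    def circ(C,rad,col):
        P=[proj(n,C+rad*(e1*np.cos(t)+e2*np.sin(t))) for t in np.linspace(0,6.283,49)]
        cv2.polylines(im,[np.int32([((u-x0+.5)*S,(v-y0+.5)*S) for u,v in P])],True,col,1)
    l=p+c*89
    circ(l,19,(255,0,0)); circ(l-c*26,19,(255,0,0)); circ(l-c*40,14,(255,0,0)); circ(l-c*80,14,(255,0,0)); circ(l-c*142,14,(255,0,255))
    e=ow([-9,0,68]); circ(e,6,(0,255,0)); circ(e,11,(0,255,0)); return im
cv2.imwrite("pics/ov.png",np.hstack([ov("scene","pics/f_sc.png",265,185,66,66),ov("side","pics/f_sd.png",325,160,66,66)]))
```

```text
(no output)
```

View pics/ov.png

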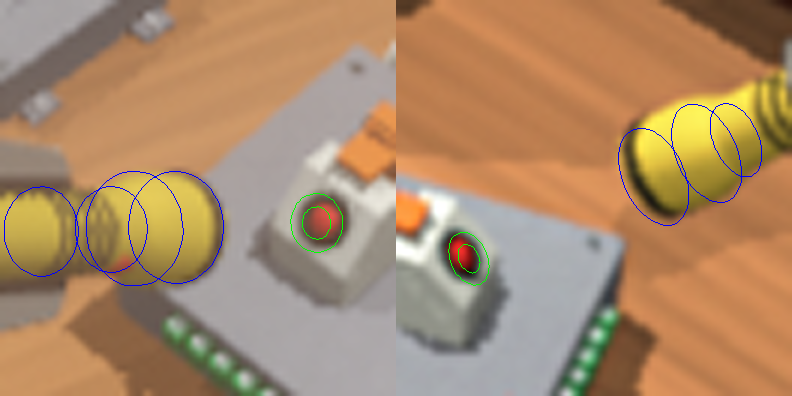

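Run:
```python
from h import *
e=ow([-9,0,68]); J=[];b=[]
for n,d in(("scene",(1.0,-.3)),("side",(-.2,.6))):
    p=bot.camera_params(n);q=np.array(proj(n,e,p))
    J.append(np.array([np.array(proj(n,e+v,p))-q for v in np.eye(3)]).T);b+=d
d=np.linalg.lstsq(np.vstack(J),b,rcond=None)[0]; print("d world",d,"opener",rz(-OY).apply(d),"along c",d@c,"lat",d@e1,d@e2)
```

```text
d world [-0.32  1.71 -1.79] opener [ 1.71 -0.32 -1.79] along c 2.47780693003284 lat -0.32163950211664166 -0.05351904121900832
```

Run:
```python
from h import *
print(np.abs(bot.read_joint_vel()).max(),bot.read_finger_gap()*92,bot.read_force(),bot.read_clock())
a0=cv2.imread("pics/scene0.png").astype(int);a=cv2.imread("pics/f_sc.png").astype(int)
for n,(x,y) in dict(jar=(226,328),tub=(447,248)).items(): print(n,np.abs(a-a0)[y-18:y+18,x-18:x+18].mean())
bot.sign_off()
```

```text
0.0013202794370879337 27.598140591808875 [ 0.94 -0.34 -1.16] 30.5833
jar 8.801183127572017
tub 5.847736625514403
the job is handed in; nothing more can be done
```

The job is handed in at about 31 s on the robot's clock. The module is in the pocket with the lever shut over it, and the arm is still holding the torch on the eye.

- **Module:** It is seated with its eye toward the green terminals. It went in on the third try, after small sideways shifts. The final push stopped at the depth expected for fully home, and the pictures show it upright.
- **Lever:** I pushed it along its arc to the upright position. A second nudge met a firm stop within about 1 mm of the shut position.
- **Torch:** I drew it straight up out of the cradle and turned it 45° onto the eye. The camera overlay puts the beam less than 0.5 mm off sideways and the lens about 102 mm from the eye. Pixel reading and calibration are only good to about 2 mm. Before hand-in the arm was still, the grip was holding (27.6 mm gap on the 28 mm barrel), and the force showed only the torch's weight.

**What disagreed:** The cameras differed by 2–4 mm on where the opener stands, so I used a value between them. I didn't look closely at the pin jar and grease tub at the end. A coarse comparison of the first and last pictures showed some difference around both (mean 8.8 for the jar, 5.8 for the tub, out of 255). I can't say whether that is only shadow. The planned moves stayed well clear of both, and no unexpected force showed in the readings I took.

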